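Line up the pepper grinders by height

ROBOT

A 7-joint arm with a two-finger parallel gripper is mounted at the origin on the work surface. World frame = base frame: x ahead of the robot, y to its left, z up, the work surface at z = 0. Lengths are in m, angles in rad, forces in N, time in s.
With the tool pointing down it reaches from about 0.425 to 0.825 m from the base axis. Payload 3.6 kg.
Tool frame: the origin (TCP) lies on the centre line of the jaws, within the pads' length; the fingertips stand 19 mm ahead of it and the grasp point (between the pads) is the TCP (tip_reach is the z of the fingertips in the tool frame, in m); z points along the fingers, y is the direction in which the jaws open and shut (so a half turn about z gives the same grasp; the last joint's range is limited). The gripper opens to 85 mm and grips with 20 to 120 N. Pads are 22 mm wide; open, the fingers measure 114 mm over their backs; the gripper's body (76 mm by 85 mm) begins 54 mm behind the grasp point. The pads swing forward as they close: fully open they stand 13 mm farther back than shut.
Start: joints at [-1.252, 0.615, -0.013, 1.423, 0.008, 1.103, -0.04], TCP at [0.22, 0.612, 0.25] pointing down, gripper open.
Joint ranges: [-3.12, 3.12], [-0.3, 2.06], [-1.34, 1.32], [0.26, 2.42], [-1.36, 4.5], [0.01, 1.98], [-2.84, 2.84]. Speed limits (rad/s): [2.79, 2.79, 3.14, 3.14, 3.14, 3.14, 3.14].

INTERFACE

Orientations are given as a rotation vector (axis times angle).
In Python, from bench import state, capture, close_job, tip_reach gives the robot as it stands. The module is installed in compiled form; this text tells all that it offers.
- The arm moves only by the tool arm_command, never from a script. Its argument "series" is a list of rows, each a list of 4 numbers: the shift along the tool's x, y, z in cm, then the turn about the tool's z in rad. In form: [[dx, dy, dz, turn], ...]. A call has 1 to 12 rows; each row shifts and turns the pose as measured when the row begins, along the tool's axes as they then stand; what a row does not reach is not made up. A row lasts 1/12 s, in which the tool goes at most 41.7 mm and 7.16 degrees, less where a joint would pass 70% of its speed; a pose out of reach is approached as far as the arm can. A call with a gripper value outside its range is refused whole. "jaw" is the finger opening in cm, from 0 to 8.54, set as the call begins (left out, the last holds). The fingers move at their own pace and stop on an object; the grip force is fixed at half the most. Time passes only in rows, so rows that do not move let the fingers close. It gives the time, the measured TCP pose, the force and the opening at its end, in the units of the state.
- state(): the state, without advancing time (a new reading comes with each control period).
- capture(name): name is "scene" or "top" or "wrist"; returns a dict with "pixels" (384x512x3 uint8, red, green, blue), "fx", "fy", "cx", "cy" (pixels), "position" and "orientation" of the camera in the world. Camera axes: x right, y up, looking along -z (the intrinsics and any distortion apply to the point x, -y, -z); pixel columns grow to the right and rows downward; lengths in m; the calibration is good to about 2 mm. A picture is of the moment at which its call begins. There is no depth.
- close_job(): hands the job in, once; it reports no verdict.
The state is a dict: "time": time; "joint_pos": joint angles; "joint_vel": joint speeds; "joint_torque": joint torques, N m; "position": TCP position; "eef_rot": TCP orientation; "force": force on the tool from outside, world axes, zero at the start; "moment": the same for the moment, N m; "grip_width": finger opening in m.
Only numpy, scipy, OpenCV 4.12 (cv2) and the standard library are available. Lean on these libraries where they do the work, as an engineer would, in place of code of your own. Each camera call takes 0.05 s, during which the arm holds its last target. There are 200 camera calls.

TASK

Line the four glass pepper grinders up by height on the row of four round coasters, one to a coaster: the tallest on the coaster nearest the toaster, then each next shorter one, the shortest farthest from the toaster. Set each down gently, upright and in the middle of its coaster, and leave the red mug where it stands.

Things in the scene. Friction and masses are not known exactly. Their poses are not given: they have to be found in the camera images.
- grinder_tallest: the tallest of the four clear glass pepper grinders, alike but for height: an upright round grinder 145 mm high, loose, about 255 g (may differ by some 30 %). Black foot 48 mm across and 12 mm high; clear glass barrel 44 mm across; plain steel twist top 44 mm across that takes up the top 32 mm and does not turn here. Empty but for a thin steel spindle. Origin: centre of its underside; z up along its axis.
- grinder_second: the second tallest of the four clear glass pepper grinders, alike but for height: an upright round grinder 120 mm high, loose, about 230 g (may differ by some 30 %). Black foot 48 mm across and 12 mm high; clear glass barrel 44 mm across; plain steel twist top 44 mm across that takes up the top 32 mm and does not turn here. Empty but for a thin steel spindle. Origin: centre of its underside; z up along its axis.
- grinder_third: the third tallest of the four clear glass pepper grinders, alike but for height: an upright round grinder 95 mm high, loose, about 205 g (may differ by some 30 %). Black foot 48 mm across and 12 mm high; clear glass barrel 44 mm across; plain steel twist top 44 mm across that takes up the top 32 mm and does not turn here. Empty but for a thin steel spindle. Origin: centre of its underside; z up along its axis.
- grinder_shortest: the shortest of the four clear glass pepper grinders, alike but for height: an upright round grinder 70 mm high, loose, about 180 g (may differ by some 30 %). Black foot 48 mm across and 12 mm high; clear glass barrel 44 mm across; plain steel twist top 44 mm across that takes up the top 32 mm and does not turn here. Empty but for a thin steel spindle. Origin: centre of its underside; z up along its axis.
- coaster_a: round bamboo coaster, the far left one (largest y) of the row of four as the robot sees it; 78 mm across, 8 mm thick, flat, fixed on a thin dark wooden board (100 x 420 mm, 6 mm thick), so that its top is 14 mm above the counter. Origin: centre of its underside (6 mm above the counter); z up. The coasters stand about 105 mm apart, and the row runs roughly left to right, at a slight angle.
- coaster_b: round bamboo coaster, second from the left of the row of four as the robot sees it; 78 mm across, 8 mm thick, flat, fixed on a thin dark wooden board (100 x 420 mm, 6 mm thick), so that its top is 14 mm above the counter. Origin: centre of its underside (6 mm above the counter); z up. The coasters stand about 105 mm apart, and the row runs roughly left to right, at a slight angle.
- coaster_c: round bamboo coaster, third from the left of the row of four as the robot sees it; 78 mm across, 8 mm thick, flat, fixed on a thin dark wooden board (100 x 420 mm, 6 mm thick), so that its top is 14 mm above the counter. Origin: centre of its underside (6 mm above the counter); z up. The coasters stand about 105 mm apart, and the row runs roughly left to right, at a slight angle.
- coaster_d: round bamboo coaster, the far right one (smallest y) of the row of four as the robot sees it; 78 mm across, 8 mm thick, flat, fixed on a thin dark wooden board (100 x 420 mm, 6 mm thick), so that its top is 14 mm above the counter. Origin: centre of its underside (6 mm above the counter); z up. The coasters stand about 105 mm apart, and the row runs roughly left to right, at a slight angle.
- toaster: stainless steel two-slot toaster, fixed, 280 mm long (along its x, roughly away from the robot) x 170 mm wide x 175 mm high, press-down lever on the end facing the robot. It stands beyond either the left (y > 0) or the right (y < 0) end of the coaster row; a fixed white bowl of fruit (200 mm across, 140 mm high) stands beyond the other end. Origin: centre of its underside.
- mug: red ceramic mug, loose, a bystander standing among the grinders: 80 mm across, 92 mm high, with a handle on its own +y side that points roughly to the robot and reaches about 75 mm from the axis. Origin: centre of its underside.
Things that resemble listed ones, but are neither listed nor needed, are in the scene too. Leave any blue or brown look-alike of the grinder_shortest alone.

How it is judged:
At the end, for the whole second after the job is handed in: Each grinder stands on its own coaster, in falling order of height from the toaster's end of the row: its axis within 15 mm of the coaster's centre, upright within 0.1 rad, its foot resting on the coaster, released and at rest; the mug upright and within 25 mm of where it stood (((world y of toaster above 0 m and horizontal distance between grinder_tallest and coaster_a below 0.015 m and horizontal distance between grinder_second and coaster_b below 0.015 m and horizontal distance between grinder_third and coaster_c below 0.015 m and horizontal distance between grinder_shortest and coaster_d below 0.015 m) or (world y of toaster below 0 m and horizontal distance between grinder_tallest and coaster_d below 0.015 m and horizontal distance between grinder_second and coaster_c below 0.015 m and horizontal distance between grinder_third and coaster_b below 0.015 m and horizontal distance between grinder_shortest and coaster_a below 0.015 m)) and height (world z) of grinder_tallest between 0.011 and 0.018 m and angle between each of grinder_tallest, grinder_second, grinder_third, grinder_shortest, mug's own z axis and vertical below 0.1 rad and linear speed of each of grinder_tallest, grinder_second, grinder_third, grinder_shortest below 0.02 m/s and angular speed of each of grinder_tallest, grinder_second, grinder_third, grinder_shortest below 0.2 rad/s and contact force between the fingers and grinder_tallest below 0.1 N and height (world z) of grinder_second between 0.011 and 0.018 m and contact force between the fingers and grinder_second below 0.1 N and height (world z) of grinder_third between 0.011 and 0.018 m and contact force between the fingers and grinder_third below 0.1 N and height (world z) of grinder_shortest between 0.011 and 0.018 m and contact force between the fingers and grinder_shortest below 0.1 N and distance of mug from where it was at the start of the episode below 0.025 m); the robot touches nothing.
It fails at once if the red mug is shoved (more than 25 mm) or tipped (distance of mug from where it was at the start of the episode above 0.025 m or angle between mug's own z axis and vertical above 0.4 rad).
It fails at once if a grinder is knocked over (angle between any of grinder_tallest, grinder_second, grinder_third, grinder_shortest's own z axis and vertical above 0.8 rad).
It fails at once if a grinder is dropped or thrown (moves faster than 0.6 m/s while the fingers do not touch it, a fall of about 2 cm) ((linear speed of grinder_tallest above 0.6 m/s and contact force between the fingers and grinder_tallest below 0.05 N) or (linear speed of grinder_second above 0.6 m/s and contact force between the fingers and grinder_second below 0.05 N) or (linear speed of grinder_third above 0.6 m/s and contact force between the fingers and grinder_third below 0.05 N) or (linear speed of grinder_shortest above 0.6 m/s and contact force between the fingers and grinder_shortest below 0.05 N)).
It also fails if it takes over 112 s, if anything falls off the work surface, if the arm or the gripper's body presses on something with over 40 N, if the wrist force passes 120 N, or if a joint passes its speed limit or range.

## Working session

There is one attempt and no reset: what is moved stays moved. The work goes in short steps, Python scripts to look and compute and a tool call to move; the robot and the scene stay as the last step left them, time stands still between calls to the robot, and variables do not carry over. Pictures are saved under pics/ and viewed, about 12 in all and at most 16, crops included, and the job is handed in when it is done.

Besides the shell and the picture viewer there is one more tool, called after "Request:" as name(argument=value, ...), one argument or row to a line, values as JSON. arm_command: Moves the arm, as the interface text tells. Its arguments: {"type":"object","properties":{"series":{"type":"array","items":{"type":"array","items":{"type":"number"}}},"jaw":{"type":"number"}},"required":["series"]}

```bash
mkdir -p pics; cat > h.py <<'E'
import numpy as np, cv2, pickle
from scipy.spatial.transform import Rotation as R
from bench import state, capture, close_job, tip_reach
def rot(o):
    o=np.array(o,float)
    if o.shape==(3,3): return o
    return R.from_rotvec(o).as_matrix() if o.size==3 else R.from_quat(o).as_matrix()
def snap(cam,name):
    c=capture(cam); cv2.imwrite(f'pics/{name}.png',c['pixels'][:,:,::-1]); pickle.dump(c,open(f'pics/{name}.pkl','wb')); return c
def load(name): return pickle.load(open(f'pics/{name}.pkl','rb'))
def proj(c,P):
    p=(np.atleast_2d(P)-c['position'])@rot(c['orientation'])
    return np.c_[c['cx']+c['fx']*p[:,0]/-p[:,2], c['cy']+c['fy']*-p[:,1]/-p[:,2]]
def ray(c,u,v,z):
    d=rot(c['orientation'])@np.array([(u-c['cx'])/c['fx'],-(v-c['cy'])/c['fy'],-1])
    p=np.array(c['position']); return p+d*(z-p[2])/d[2]
E
python3 - <<'E'
from h import *
for n in('top','scene'):
    c=snap(n,n+'0'); print({k:v for k,v in c.items() if k!='pixels'})
print(state(),tip_reach)
a=cv2.imread('pics/top0.png');b=cv2.imread('pics/scene0.png')
cv2.imwrite('pics/top0b.png',cv2.resize(a,(800,600),interpolation=3));cv2.imwrite('pics/scene0b.png',cv2.resize(b,(800,600),interpolation=3))
E
```

```text
{'fx': 475.77502255988526, 'fy': 475.77502255988526, 'cx': 259.86763614376235, 'cy': 184.42671056215264, 'position': array([ 0.41252448, -0.00936729,  1.38598097]), 'orientation': array([ 0.05536427, -0.0523314 , -1.5734591 ])}
{'fx': 376.9559415257393, 'fy': 376.9559415257393, 'cx': 260.9197197901748, 'cy': 190.23275697608292, 'position': array([ 0.91959403, -0.4613972 ,  1.01453684]), 'orientation': array([0.53878954, 0.19935411, 0.73072144])}
{'time': 0.1, 'joint_pos': array([-1.25249117,  0.61582979, -0.01262111,  1.42476897,  0.00809448,
        1.10340461, -0.04041233]), 'joint_vel': array([ 0.00101285, -0.0019176 ,  0.00091331, -0.00403988,  0.00045778,
        0.00049061,  0.00036867]), 'joint_torque': array([ 8.25469360e-04, -4.70380390e+01,  2.60073747e-01, -1.71570325e+01,
        1.00830969e-02,  5.81416301e-03, -5.11074745e-06]), 'position': array([0.21947176, 0.61112868, 0.24923915]), 'eef_rot': array([-0.53878911, -3.09465578,  0.00365889]), 'force': array([-0.74633104,  0.1854905 , -0.636495  ]), 'moment': array([ 0.00028508, -0.00438619,  0.02122214]), 'grip_width': 0.08568856163056822} 0.019
```

View pics/top0b.png

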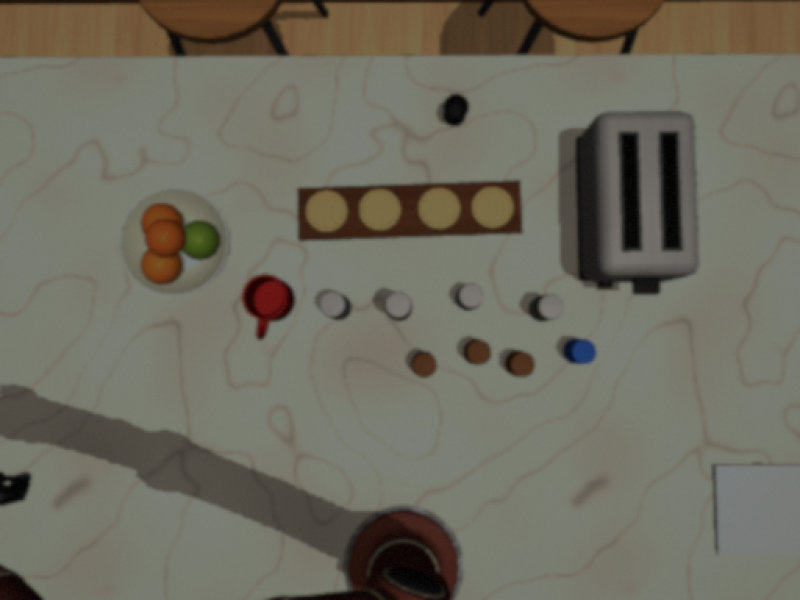

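View pics/scene0b.png

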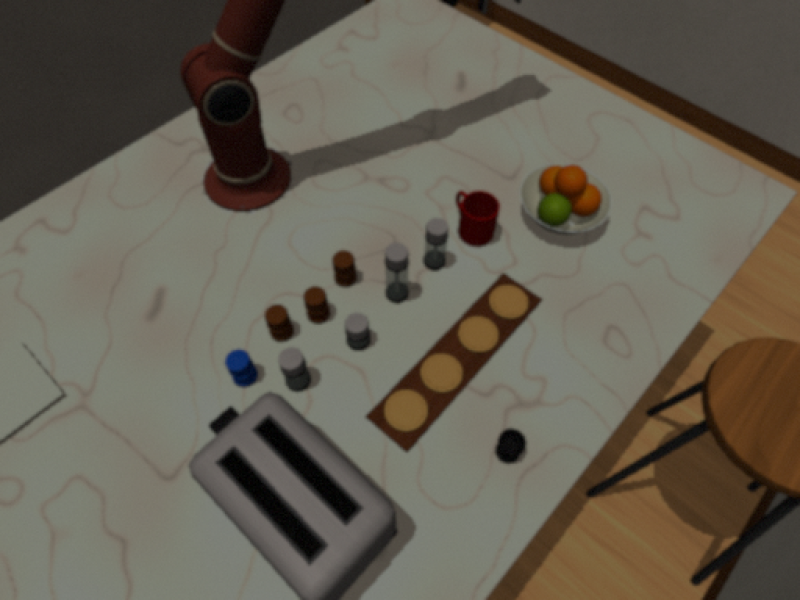

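The toaster is on the right (y<0), at (637,195) in the top view, so the tallest grinder goes on coaster_d and the shortest on coaster_a.

Candidates in the top view are the clear steel-topped grinders at (334,304), (398,305), (470,296) and (547,307). The look-alikes to leave are brown at (424,364), (477,351) and (519,364), blue at (581,351), and black at (455,109). I'll check with close crops.

```bash
python3 - <<'E'
from h import *
def crop(n,x0,y0,x1,y1,s):
    a=load(n)['pixels'][y0:y1,x0:x1,::-1]; a=cv2.convertScaleAbs(a,alpha=1.6); a=cv2.resize(a,None,fx=s,fy=s,interpolation=cv2.INTER_CUBIC)
    for x in range((x0+9)//10*10,x1,10): cv2.line(a,((x-x0)*s,0),((x-x0)*s,6),(0,0,255),1); cv2.putText(a,str(x),((x-x0)*s,16),0,.35,(0,0,255))
    for y in range((y0+9)//10*10,y1,10): cv2.line(a,(0,(y-y0)*s),(6,(y-y0)*s),(0,0,255),1); cv2.putText(a,str(y),(7,(y-y0)*s+4),0,.35,(0,0,255))
    return a
t=crop('top0',190,175,370,225,4); s=crop('scene0',170,125,320,255,4)
cv2.imwrite('pics/cr1.png',np.vstack([t,]) ); 
h=min(600,t.shape[0]+s.shape[0])
cv2.imwrite('pics/cr2.png',s)
# coasters
for n in('top0','scene0'):
    c=load(n); hsv=cv2.cvtColor(c['pixels'],cv2.COLOR_RGB2HSV)
    m=cv2.inRange(hsv,(14,70,80),(32,255,255))
    k,l,st,ce=cv2.connectedComponentsWithStats(m)
    for i in range(1,k):
        if st[i,4]>150: print(n,st[i],ce[i].round(1),ray(c,*(ce[i]),.014).round(4))
E
```

```text
top0 [   0    0  176   37 4295] [67.8 17.3] [1.0052 0.561  0.014 ]
top0 [339   0  74  23 784] [377.4   8.4] [ 1.0285 -0.3571  0.014 ]
top0 [ 403    0  109   35 3457] [460.5  17.9] [ 0.9986 -0.6021  0.014 ]
top0 [ 176    2  119   34 3293] [235.4  18.8] [0.9985 0.0639 0.014 ]
top0 [148  20  25  16 177] [162.6  29.9] [0.9659 0.2793 0.014 ]
top0 [339  22  60  13 457] [372.1  29.8] [ 0.9637 -0.3399  0.014 ]
top0 [302 119  27  27 584] [314.9 132.1] [ 0.6588 -0.1675  0.014 ]
top0 [230 121  27  27 582] [242.7 133.7] [0.6549 0.0427 0.014 ]
top0 [267 120  28  27 584] [280.7 132.9] [ 0.6568 -0.068   0.014 ]
top0 [195 122  28  27 582] [208.6 134.7] [0.6523 0.142  0.014 ]
scene0 [ 291    5  221  309 9324] [474.6 202.8] [1.0129 0.4269 0.014 ]
scene0 [313 182  25  22 432] [325.1 192.4] [0.652  0.1395 0.014 ]
scene0 [293 202  26  23 479] [305.7 213.1] [0.6544 0.0403 0.014 ]
scene0 [269 226  27  25 541] [282.1 237.9] [ 0.6564 -0.0703  0.014 ]
scene0 [246 249  28  27 602] [259.4 262. ] [ 0.6584 -0.1696  0.014 ]
scene0 [ 386  252   65   54 1046] [420.3 275.5] [1.0093 0.105  0.014 ]
scene0 [432 284  34  23 198] [449.1 293.9] [1.0925 0.1128 0.014 ]
scene0 [396 296  69  42 499] [429.6 313.2] [1.0796 0.0311 0.014 ]
scene0 [ 327  309  131   75 6534] [397.3 352.9] [ 1.0695 -0.11    0.014 ]
```

View pics/cr1.png

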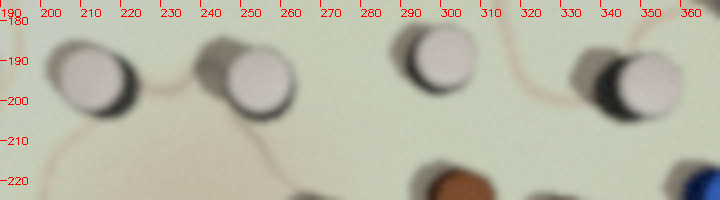

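View pics/cr2.png

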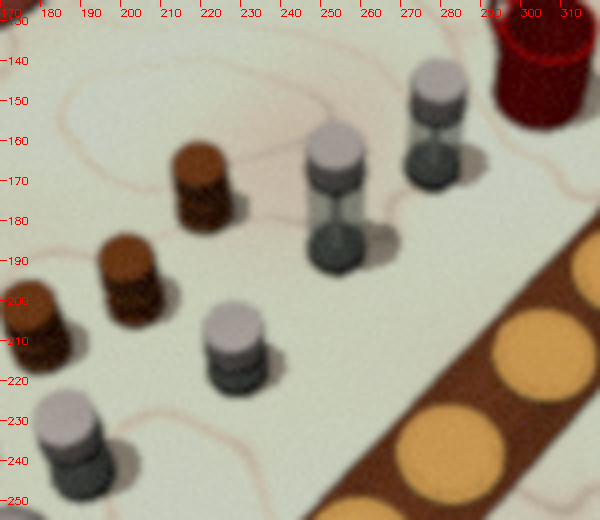

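```bash
python3 - <<'E'
from h import *
from scipy.optimize import least_squares
t,s=load('top0'),load('scene0')
for n,a,b in [('G1',(213,195),(279.5,145)),('G2',(255,195.3),(253.7,161.5)),('G3',(301.2,189.2),(228.5,206.7)),('G4',(352.5,196),(187,229.5))]:
    r=least_squares(lambda P:np.r_[proj(t,P)[0]-a,proj(s,P)[0]-b],[.5,0,.1]); print(n,r.x.round(4),r.fun.round(1))
for p in[(269*.64,298*.64)]: print('mug',ray(t,*p,.092))
j=state(); print(R.from_rotvec(j['eef_rot']).as_matrix().round(3))
E
```

```text
G1 [0.4722 0.1187 0.1142] [-0.1 -0.1 -0.2  0. ]
G2 [0.47   0.0062 0.1383] [-0.2 -0.2 -0.3  0. ]
G3 [ 0.49   -0.1216  0.0629] [-0.2 -0.1 -0.2  0. ]
G4 [ 0.4699 -0.2585  0.0888] [-0.4 -0.3 -0.5  0. ]
mug [0.48497358 0.23201739 0.092     ]
[[-0.941  0.338 -0.001]
 [ 0.338  0.941 -0.002]
 [-0.    -0.002 -1.   ]]
```

Heights come out as G1 = 120 mm (second), G2 = 145 mm (tallest), G3 = 70 mm (shortest) and G4 = 95 mm (third). The crops confirm these four are the clear, steel-topped ones. I'm setting out for G1 at about (0.472, 0.119).

Request:
arm_command(
  series=[
    [0,0,0,-0.115],
    [0,0,0,-0.115],
    [0,0,0,-0.115],
    [-1,-1.8,0,0],
    [-1.8,-3.5,0,0],
    [-1.8,-3.5,0,0],
    [-1.8,-3.5,0,0],
    [-1.8,-3.5,0,0],
    [-1.8,-3.5,0,0],
    [-1.8,-3.5,0,0],
    [-1.8,-3.5,0,0],
    [-1.8,-3.5,0,0],
  ],
  jaw=7,
)

```text
time: 1.1
position: [0.3755, 0.3117, 0.2409]
eef_rot: [0.065, -3.127, 0.011]
force: [1.4, 0.6, -0.9]
grip_width: 0.0701
```

Request:
arm_command(
  series=[
    [-1.8,-3.5,-0.2,0],
    [-1.8,-3.5,-0.2,0],
    [-1.8,-3.5,-0.2,0],
    [-1.5,-3,-0.1,0],
    [-1,-2,-0.1,0],
    [-0.7,-1.5,0,0],
    [0,0,0,0],
    [0,0,0,0],
  ],
)

```text
time: 1.77
position: [0.4741, 0.1226, 0.2474]
eef_rot: [0.031, -3.125, 0.024]
force: [-0.8, 0.7, 0.6]
grip_width: 0.07
```

```bash
cat >> h.py <<'E'
def cap_fit(c,guess,r_out=1.25):
    "steel cap disc near guess (world top centre): bright low-sat blob -> ellipse centre -> world at that height"
    u,v=proj(c,guess)[0]; rp=np.abs(proj(c,np.add(guess,[0,.022,0]))[0]-(u,v)).max()
    return u,v,rp
E
python3 - <<'E'
from h import *
s=state();print(s['position'].round(4),R.from_rotvec(s['eef_rot']).as_matrix().round(3))
c=snap('wrist','w1'); print({k:v for k,v in c.items() if k!='pixels'})
print(proj(c,[.472,.1195,.12]),proj(c,[.47,.0065,.145]))
E
```

```text
[0.4741 0.1226 0.2474] [[-1.    -0.02  -0.016]
 [-0.02   1.    -0.016]
 [ 0.017 -0.015 -1.   ]]
{'fx': 270.6078888869459, 'fy': 270.6078888869459, 'cx': 249.3083253017561, 'cy': 189.35694953502286, 'position': array([0.39278607, 0.12346808, 0.37178531]), 'orientation': array([-0.25418907, -0.23422797,  1.57989594])}
[[247.69864127 187.82623344]] [[120.0714978  190.99982843]]
```

View pics/w1.png

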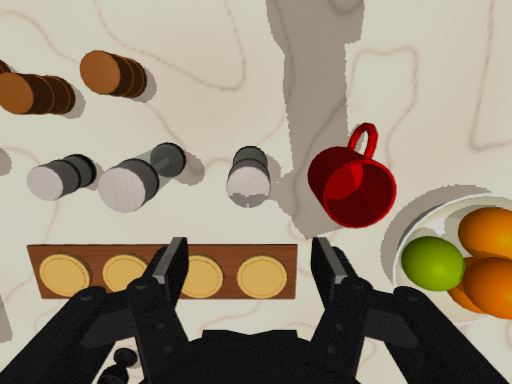

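The wrist view shows G1's cap at (248,187), where it was predicted. The mug at (355,190) is clear. I'm descending.

Request:
arm_command(
  series=[
    [0,0,1.5,0],
    [0,0,2,0],
    [0,0,2,0],
    [0,0,2,0],
    [0,0,2,0],
    [0,0,1.8,0],
    [0,0,1.2,0],
    [0,0,1,0],
    [0,0,0.5,0],
    [0,0,0,0],
    [0,0,0,0],
  ],
)

```text
time: 2.73
position: [0.4896, 0.1325, 0.136]
eef_rot: [-0.073, 3.1, -0.024]
force: [-0.3, -0.2, -0.8]
grip_width: 0.0699
```

Request:
arm_command(
  series=[
    [0.5,-0.4,-0.5,0],
    [0.5,-0.4,-0.5,0],
    [0.5,-0.4,-0.3,0],
    [0.2,-0.2,0,0],
  ],
)

```text
time: 3.07
position: [0.4679, 0.122, 0.148]
eef_rot: [-0.088, 3.106, -0.02]
force: [-0.0, -1.0, 0.5]
grip_width: 0.07
```

```bash
python3 - <<'E'
from h import *
s=state();print(s['position'].round(4),R.from_rotvec(s['eef_rot']).as_matrix().round(3),s['joint_pos'].round(3),s['joint_vel'].round(3))
E
```

```text
[0.4679 0.122  0.148 ] [[-0.998 -0.056  0.035]
 [-0.057  0.998 -0.012]
 [-0.034 -0.014 -0.999]] [-0.29   0.495 -0.033  2.037  0.069  0.582  1.252] [ 0.031 -0.025 -0.017  0.092 -0.001 -0.054  0.033]
```

Request:
arm_command(
  series=[
    [0,-0.1,0.7,0],
    [0,-0.1,0.7,0],
    [0,0,0.7,0],
    [0,0,0.7,0],
    [0,0,0.5,0],
  ],
)

```text
time: 3.48
position: [0.4669, 0.1186, 0.1107]
eef_rot: [-0.088, 3.109, -0.021]
force: [-0.1, 0.1, -0.4]
grip_width: 0.0697
```

Request:
arm_command(
  series=[
    [-0.3,0.05,0.4,0],
    [-0.2,0.05,0.3,0],
    [0,0,0,0],
  ],
)

```text
time: 3.73
position: [0.4718, 0.1197, 0.1005]
eef_rot: [-0.088, 3.114, -0.022]
force: [0.0, -0.4, -0.7]
grip_width: 0.0701
```

```bash
python3 - <<'E'
from h import *
s=state();print(s['position'].round(4),R.from_rotvec(s['eef_rot']).as_matrix().round(3),s['joint_vel'].round(3))
c=snap('wrist','w2')
E
```

```text
[0.4718 0.1197 0.1005] [[-0.998 -0.056  0.027]
 [-0.057  0.998 -0.014]
 [-0.026 -0.015 -1.   ]] [-0.001  0.01  -0.001 -0.003  0.    -0.001  0.001]
```

View pics/w2.png

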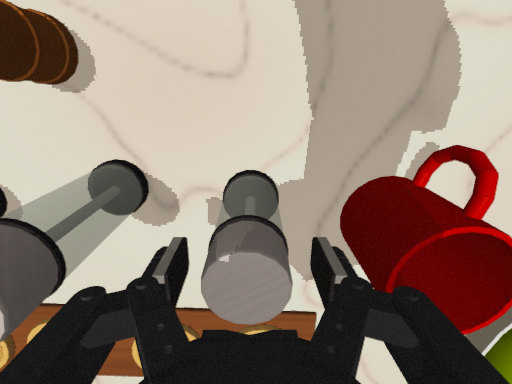

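The cap at (248,270) is centred between the pads at (177,260) and (322,260). I'm closing.

Request:
arm_command(
  series=[
    [0,0,0,0],
    [0,0,0,0],
    [0,0,0,0],
    [0,0,0,0],
    [0,0,0,0],
    [0,0,0,0],
  ],
  jaw=3,
)

```text
time: 4.28
position: [0.4717, 0.1199, 0.1013]
eef_rot: [-0.088, 3.113, -0.022]
force: [-0.4, 0.3, -2.1]
grip_width: 0.0428
```

Request:
arm_command(
  series=[
    [0,0,-0.4,0],
    [0,0,-0.8,0],
    [0,0,-1,0],
    [0,0,-1.2,0],
    [0,0,-1.2,0],
    [0,0,-1.2,0],
    [0,0,-1,0],
    [0,0,-0.6,0],
    [0,0,-0.3,0],
    [0,0,0,0],
  ],
)

```text
time: 5.12
position: [0.4673, 0.1202, 0.1851]
eef_rot: [-0.088, 3.115, -0.023]
force: [0.5, -0.3, -2.3]
grip_width: 0.0427
```

Request:
arm_command(
  series=[
    [-0.7,-0.8,0,0],
    [-1.5,-1.7,0,0],
    [-1.9,-2.1,0,0],
    [-2,-2.2,0,0],
    [-2,-2.2,0,0],
    [-2,-2.2,0,0],
    [-1.9,-2.1,0,0],
    [-1.6,-1.8,0,0],
    [-1.1,-1.3,0,0],
    [-0.6,-0.8,0,0],
    [-0.3,-0.4,0,0],
    [0,0,0,0],
  ],
)

```text
time: 6.12
position: [0.6388, -0.065, 0.1793]
eef_rot: [-0.089, 3.134, -0.034]
force: [-0.8, 0.3, -2.4]
grip_width: 0.0428
```

```bash
cat >> h.py <<'E'
def coasters(c):
    hsv=cv2.cvtColor(c['pixels'],cv2.COLOR_RGB2HSV); m=cv2.inRange(hsv,(14,70,80),(32,255,255))
    k,l,st,ce=cv2.connectedComponentsWithStats(m)
    for i in range(1,k):
        if st[i,4]>150:
            ct=max(cv2.findContours((l==i).astype('uint8'),0,2)[0],key=cv2.contourArea)
            P=np.array([ray(c,*q[0],.014)[:2] for q in ct]).astype('f4')
            P=P[::max(1,len(P)//200)]
            (x,y),r=cv2.minEnclosingCircle(P); print(st[i],np.round([x,y,r],4))
def goto(x,y,z):
    s=state(); M=rot(s['eef_rot']); d=np.array([x,y,z])-s['position']
    print(s['position'].round(4),'tilt',M[:2,2].round(3),'need cm',(M.T@d*100).round(2),'vel',np.abs(s['joint_vel']).max().round(3))
E
python3 - <<'E'
from h import *
goto(.6566,-.069,.117); coasters(snap('wrist','w3'))
E
```

```text
[ 0.6388 -0.065   0.1793] tilt [ 0.007 -0.021] need cm [-1.72 -0.37  6.25] vel 0.021
[ 126  152   71   66 3632] [ 0.6559 -0.1671  0.0403]
[ 214  155   70   72 1455] [ 0.6657 -0.065   0.0511]
[ 311  159   71   67 3676] [0.6524 0.0412 0.0401]
[ 397  163   75   66 3826] [0.6497 0.1392 0.0412]
[  8 356  24  21 189] [ 0.9551 -0.3939  0.0316]
[114 362  38  22 520] [ 0.958  -0.2252  0.0358]
```

View pics/w3.png

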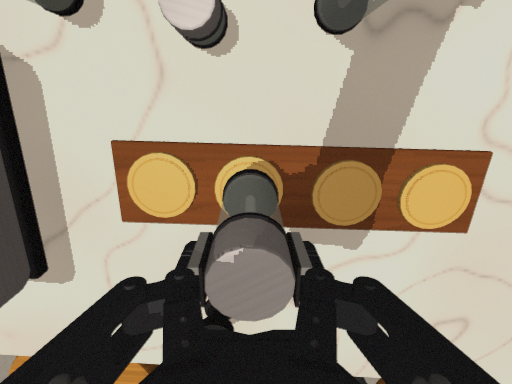

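The coasters agree across all cameras to about 2 mm. c is at (0.6555, -0.0685). I'm correcting and then lowering.

Request:
arm_command(
  series=[
    [-0.5,-0.1,0.2,0],
    [-0.6,-0.2,0.6,0],
    [-0.4,-0.05,0.9,0],
    [-0.1,0,0.9,0],
    [0,0,0.8,0],
    [0,0,0.6,0],
    [0,0,0.4,0],
    [0,0,0.2,0],
    [0,0,0,0],
    [0,0,0,0],
  ],
)

```text
time: 7.0
position: [0.6526, -0.0614, 0.1256]
eef_rot: [0.103, -3.138, 0.026]
force: [-0.2, 0.1, -1.5]
grip_width: 0.0427
```

```bash
python3 -c "
from h import *
goto(.6555,-.0685,.1155)"
```

```text
[ 0.6526 -0.0614  0.1256] tilt [-0.002 -0.016] need cm [-0.24 -0.71  1.02] vel 0.004
```

Request:
arm_command(
  series=[
    [-0.1,-0.3,0.1,0],
    [-0.1,-0.3,0.2,0],
    [0,-0.1,0.2,0],
    [0,0,0.2,0],
    [0,0,0.15,0],
    [0,0,0.1,0],
    [0,0,0,0],
  ],
)

```text
time: 7.58
position: [0.6564, -0.0703, 0.1173]
eef_rot: [-0.101, 3.138, -0.027]
force: [0.0, 0.8, -3.2]
grip_width: 0.043
```

```bash
python3 -c "
from h import *
goto(.6555,-.0685,.1155)"
```

```text
[ 0.6564 -0.0703  0.1173] tilt [ 0.002 -0.017] need cm [0.08 0.19 0.17] vel 0.002
```

Request:
arm_command(
  series=[
    [0.05,0.15,0.1,0],
    [0,0,0.1,0],
    [0,0,0.05,0],
    [0,0,0,0],
  ],
)

```text
time: 7.92
position: [0.656, -0.0685, 0.1159]
eef_rot: [-0.101, 3.137, -0.027]
force: [1.4, 0.4, -2.0]
grip_width: 0.0426
```

Request:
arm_command(
  series=[
    [0,0,0.05,0],
    [0,0,0.05,0],
    [0,0,0,0],
  ],
)

```text
time: 8.17
position: [0.6563, -0.0685, 0.1158]
eef_rot: [-0.102, 3.136, -0.028]
force: [-0.3, 0.4, -1.7]
grip_width: 0.0427
```

Request:
arm_command(
  series=[
    [0,0,0,0],
    [0,0,0,0],
    [0,0,0,0],
    [0,0,0,0],
  ],
  jaw=7,
)

```text
time: 8.5
position: [0.6578, -0.0684, 0.1163]
eef_rot: [-0.102, 3.132, -0.028]
force: [-0.7, 1.2, 0.0]
grip_width: 0.0698
```

```bash
python3 -c "
from h import *
goto(.47,.0065,.25)
c=snap('top','t1');s=snap('scene','s1')
for z in(.08,.134): print(proj(c,[.6555,-.0685,z]),proj(s,[.6555,-.0685,z]))
# refined grinder xy w/ known heights
t,s=load('top0'),load('scene0')
for n,h,a,b in [('G1',.12,(213,195),(279.5,145)),('G2',.145,(255,195.3),(253.7,161.5)),('G3',.07,(301.2,189.2),(228.5,206.7)),('G4',.095,(352.5,196),(187,229.5))]: print(n,ray(t,*a,h),ray(s,*b,h))
"
```

```text
[ 0.6578 -0.0684  0.1163] tilt [ 0.008 -0.018] need cm [ 18.16   8.45 -13.64] vel 0.006
[[281.86582786 129.19297584]] [[283.74124939 227.14474651]]
[[282.76078464 125.45168389]] [[285.01921264 217.9524249 ]]
G1 [0.47162106 0.11786431 0.12      ] [0.47536081 0.11535226 0.12      ]
G2 [0.46930181 0.00568899 0.145     ] [0.47392094 0.00319071 0.145     ]
G3 [ 0.48921408 -0.12142465  0.07      ] [ 0.49364944 -0.12367901  0.07      ]
G4 [ 0.46879917 -0.25833894  0.095     ] [ 0.47383715 -0.258832    0.095     ]
```

Request:
arm_command(
  series=[
    [0,0,-0.8,0],
    [0,0,-1.5,0],
    [0,0,-2,0],
    [0,0,-2,0],
    [0,0,-2,0],
    [0.7,0.4,-1,0],
    [1.5,0.7,-0.3,0],
    [2.4,1.1,0,0],
    [2.6,1.2,0,0],
    [2.6,1.2,0,0],
    [2.6,1.2,0,0],
    [2.2,1,0,0],
  ],
)

```text
time: 9.6
position: [0.5026, -0.0074, 0.2172]
eef_rot: [-0.094, 3.125, -0.03]
force: [0.2, 0.4, 0.9]
grip_width: 0.0698
```

Request:
arm_command(
  series=[
    [1.8,0.8,0,0],
    [1.2,0.6,0,0],
    [0.6,0.3,0,0],
    [0.2,0.1,0,0],
    [0,0,0,0],
    [0,0,0,0],
  ],
)

```text
time: 10.1
position: [0.4535, 0.0119, 0.2179]
eef_rot: [-0.103, 3.128, -0.028]
force: [0.5, -0.1, -0.1]
grip_width: 0.0701
```

```bash
python3 -c "
from h import *
goto(.4715,.0055,.125)
c=snap('wrist','w4')
print(proj(c,[.4715,.0055,.145]))
coasters(c)"
```

```text
[0.4535 0.0119 0.2179] tilt [ 0.012 -0.018] need cm [-1.66 -0.59  9.32] vel 0.008
[[240.7796656  228.86524637]]
[  0  51  44  49 932] [ 0.3657 -0.2552  0.0264]
[ 183   63   45   48 1152] [ 0.3647 -0.0471  0.0264]
[ 82  81  45  47 921] [ 0.39   -0.1646  0.0278]
[ 96 266  46  28 775] [ 0.6368 -0.1712  0.0364]
[184 270  32  46 672] [ 0.653  -0.0674  0.0421]
[ 237  274   53   46 1905] [0.6509 0.0448 0.0427]
[303 282  22  40 549] [0.6534 0.1215 0.0367]
```

View pics/w4.png

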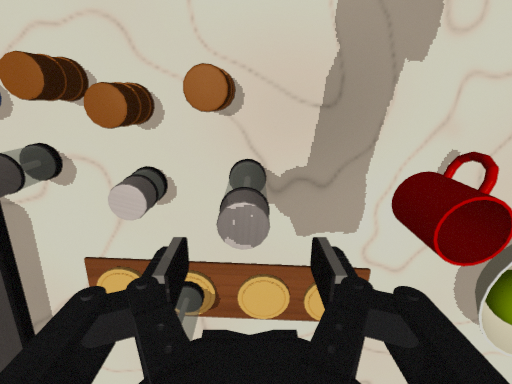

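G2's cap sits at (243,226) against the predicted (241,229), so I'll use (0.470, 0.007).

Request:
arm_command(
  series=[
    [-0.4,-0.1,0.2,0],
    [-0.6,-0.2,0.6,0],
    [-0.4,-0.1,1,0],
    [0,0,1,0],
    [0,0,0.8,0],
    [0,0,0.5,0],
    [0,0,0,0],
    [0,0,0,0],
  ],
)

```text
time: 10.82
position: [0.4751, 0.0052, 0.1709]
eef_rot: [-0.095, 3.127, -0.029]
force: [0.3, -0.5, -0.1]
grip_width: 0.0699
```

```bash
python3 -c "
from h import *
goto(.470,.007,.125)"
```

```text
[0.4751 0.0052 0.1709] tilt [ 0.013 -0.018] need cm [0.55 0.3  4.58] vel 0.022
```

Request:
arm_command(
  series=[
    [0.2,0.1,0.5,0],
    [0.2,0.1,0.8,0],
    [0.1,0,0.8,0],
    [0,0,0.8,0],
    [0,0,0.7,0],
    [0,0,0.4,0],
    [0,0,0.2,0],
    [0,0,0,0],
    [0,0,0,0],
  ],
)

```text
time: 11.57
position: [0.4701, 0.0065, 0.1245]
eef_rot: [-0.096, 3.127, -0.029]
force: [-0.0, 0.2, 0.3]
grip_width: 0.0701
```

```bash
python3 -c "
from h import *
goto(.470,.007,.125)"
```

```text
[0.4701 0.0065 0.1245] tilt [ 0.014 -0.018] need cm [ 0.01  0.05 -0.05] vel 0.006
```

Request:
arm_command(
  series=[
    [0,0,0,0],
    [0,0,0,0],
    [0,0,0,0],
    [0,0,0,0],
    [0,0,0,0],
    [0,0,0,0],
  ],
  jaw=3,
)

```text
time: 12.07
position: [0.4706, 0.0068, 0.1253]
eef_rot: [-0.096, 3.125, -0.028]
force: [0.4, -0.4, -0.9]
grip_width: 0.0427
```

Request:
arm_command(
  series=[
    [0,0,-0.4,0],
    [0,0,-0.8,0],
    [0,0,-1.4,0],
    [0,0,-1.8,0],
    [0,0,-2,0],
    [0,0,-2,0],
    [0,0,-2,0],
    [0,0,-1.8,0],
    [0,0,-1.4,0],
    [0,0,-0.8,0],
    [0,0,-0.4,0],
    [0,0,0,0],
  ],
)

```text
time: 13.07
position: [0.4625, 0.0085, 0.2828]
eef_rot: [-0.096, 3.135, -0.03]
force: [-0.1, -0.5, -3.5]
grip_width: 0.0431
```

```bash
python3 -c "
from h import *
goto(.6573,-.168,.285)"
```

```text
[0.4625 0.0085 0.2828] tilt [ 0.005 -0.019] need cm [-18.37 -18.8    0.22] vel 0.014
```

Request:
arm_command(
  series=[
    [-0.7,-0.7,0,0],
    [-1.5,-1.5,0,0],
    [-2,-2.1,0,0],
    [-2.2,-2.3,0,0],
    [-2.2,-2.3,0,0],
    [-2.2,-2.3,0,0],
    [-2,-2.1,0,0],
    [-1.7,-1.8,0,0],
    [-1.2,-1.2,0,0],
    [-0.7,-0.7,0,0],
    [-0.3,-0.3,0,0],
    [0,0,0,0],
  ],
)

```text
time: 14.07
position: [0.6434, -0.1684, 0.2677]
eef_rot: [0.098, -3.116, 0.032]
force: [0.0, 0.5, -3.8]
grip_width: 0.0428
```

```bash
python3 -c "
from h import *
goto(.6573,-.168,.165)"
```

```text
[ 0.6434 -0.1684  0.2677] tilt [-0.023 -0.022] need cm [-1.64  0.16 10.23] vel 0.029
```

Request:
arm_command(
  series=[
    [-0.4,0,0.4,0],
    [-0.6,0,0.8,0],
    [-0.4,0,1.2,0],
    [-0.1,0,1.5,0],
    [0,0,1.5,0],
    [0,0,1.4,0],
    [0,0,1.1,0],
    [0,0,0.8,0],
    [0,0,0.4,0],
    [0,0,0.2,0],
    [0,0,0,0],
    [0,0,0,0],
  ],
)

```text
time: 15.07
position: [0.6548, -0.1592, 0.161]
eef_rot: [0.116, -3.106, 0.019]
force: [-0.1, -0.0, -3.3]
grip_width: 0.0432
```

```bash
python3 -c "
from h import *
goto(.6573,-.168,.1395)"
```

```text
[ 0.6548 -0.1592  0.161 ] tilt [-0.032 -0.014] need cm [-0.25 -0.88  2.15] vel 0.004
```

Request:
arm_command(
  series=[
    [-0.2,-0.3,0.2,0],
    [-0.3,-0.3,0.4,0],
    [-0.2,-0.2,0.5,0],
    [0,0,0.4,0],
    [0,0,0.2,0],
    [0,0,0.1,0],
    [0,0,0,0],
    [0,0,0,0],
  ],
)

```text
time: 15.73
position: [0.6645, -0.169, 0.1437]
eef_rot: [0.115, -3.112, 0.022]
force: [0.4, 0.4, -3.4]
grip_width: 0.043
```

```bash
python3 -c "
from h import *
goto(.661,-.168,.1405)"
```

```text
[ 0.6645 -0.169   0.1437] tilt [-0.027 -0.015] need cm [0.33 0.13 0.32] vel 0.006
```

Request:
arm_command(
  series=[
    [0.15,0.05,0.1,0],
    [0.15,0.05,0.1,0],
    [0,0,0.1,0],
    [0,0,0.05,0],
    [0,0,0,0],
  ],
)

```text
time: 16.15
position: [0.6609, -0.1678, 0.1405]
eef_rot: [0.115, -3.113, 0.022]
force: [0.7, -0.5, -2.9]
grip_width: 0.0429
```

Request:
arm_command(
  series=[
    [0,0,0.05,0],
    [0,0,0.05,0],
    [0,0,0,0],
  ],
)

```text
time: 16.4
position: [0.6612, -0.1678, 0.1403]
eef_rot: [0.116, -3.114, 0.023]
force: [0.8, 0.4, -2.3]
grip_width: 0.0425
```

```bash
python3 -c "
from h import *
goto(.661,-.168,.1400)
print(state()['force'])"
```

```text
[ 0.6612 -0.1678  0.1403] tilt [-0.025 -0.015] need cm [ 0.02 -0.02  0.03] vel 0.003
[ 0.83796657  0.4185328  -2.31257494]
```

Request:
arm_command(
  series=[
    [0,0,0,0],
    [0,0,0,0],
    [0,0,0,0],
    [0,0,0,0],
    [0,0,0,0],
  ],
  jaw=7,
)

```text
time: 16.82
position: [0.6638, -0.1684, 0.1434]
eef_rot: [0.116, -3.121, 0.026]
force: [0.1, -0.4, 0.2]
grip_width: 0.0703
```

Request:
arm_command(
  series=[
    [0,0,-0.5,0],
    [0,0,-1,0],
    [0,0,-1.5,0],
    [0,0,-2,0],
    [0,0,-2,0],
    [0,0,-1.6,0],
    [0,0,-1,0],
    [0,0,-0.4,0],
    [0,0,0,0],
  ],
)

```text
time: 17.57
position: [0.6663, -0.1667, 0.2539]
eef_rot: [0.116, -3.125, 0.027]
force: [1.2, 0.2, -0.1]
grip_width: 0.0698
```

```bash
python3 -c "
from h import *
goto(.471,-.2585,.23)
c=snap('wrist','w5');coasters(c)
cv2.imwrite('pics/w5.png',c['pixels'][:,:,::-1])
"
```

```text
[ 0.6663 -0.1667  0.2539] tilt [-0.014 -0.018] need cm [20.11 -7.67  2.82] vel 0.01
[ 223  129   58   45 1095] [ 0.6567 -0.1678  0.0393]
[ 295  133   59   57 1181] [ 0.654  -0.0702  0.0401]
[ 375  138   60   57 2644] [0.6525 0.0403 0.0408]
[ 446  142   62   56 2717] [0.6514 0.1383 0.0416]
[180 319  19  22 168] [ 0.9608 -0.2546  0.0242]
[  91  337   53   47 1601] [ 1.0449 -0.3901  0.0732]
[469 339  43  45 971] [0.9831 0.2752 0.0701]
```

View pics/w5.png

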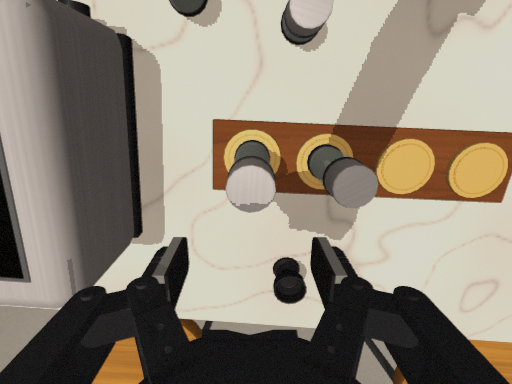

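Both placed grinders stand upright, with feet centred on their coasters at (252,152) and (323,159). Next is G4.

Request:
arm_command(
  series=[
    [0.8,-0.3,0,0],
    [1.6,-0.6,0,0],
    [2.2,-0.9,0,0],
    [2.5,-1,0,0],
    [2.5,-1,0,0],
    [2.5,-1,0,0],
    [2.2,-0.8,0,0],
    [1.8,-0.7,0,0],
    [1.2,-0.4,0,0],
    [0.7,-0.2,0,0],
    [0.2,0,0,0],
    [0,0,0,0],
  ],
)

```text
time: 18.62
position: [0.4671, -0.2512, 0.2438]
eef_rot: [0.111, -3.094, 0.009]
force: [0.6, 0.3, 0.0]
grip_width: 0.0705
```

```bash
python3 -c "
from h import *
goto(.471,-.2585,.165)
c=snap('wrist','w6')
print(proj(c,[.471,-.2585,.095]),proj(c,[.491,-.122,.07]))
"
```

```text
[ 0.4671 -0.2512  0.2438] tilt [-0.045 -0.007] need cm [-0.69 -0.72  7.86] vel 0.014
[[242.27225535 190.65917104]] [[357.37167706 209.12789992]]
```

View pics/w6.png

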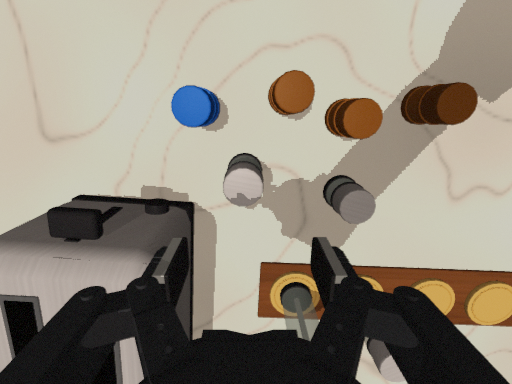

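```bash
python3 -c "
from h import *
c=load('w6')
for p in((193,203),(192,240),(90,196),(50,236),(157,200)): print(p,ray(c,*p,.17).round(3))
t=load('top0')
for p in((597,270),(690,270),(646,285),(600,125)): print(ray(t,p[0]*.64,p[1]*.64,.17).round(3))
"
```

```text
(193, 203) [ 0.462 -0.296  0.17 ]
(192, 240) [ 0.494 -0.296  0.17 ]
(90, 196) [ 0.462 -0.376  0.17 ]
(50, 236) [ 0.499 -0.411  0.17 ]
(157, 200) [ 0.461 -0.324  0.17 ]
[ 0.525 -0.321  0.17 ]
[ 0.524 -0.473  0.17 ]
[ 0.5  -0.4   0.17]
[ 0.767 -0.331  0.17 ]
```

The toaster begins at about x>0.525, y<-0.32, so there is room.

Request:
arm_command(
  series=[
    [-0.2,-0.2,0.4,0],
    [-0.3,-0.2,0.8,0],
    [-0.2,-0.2,1.1,0],
    [0,0,1.2,0],
    [0,0,1.2,0],
    [0,0,1,0],
    [0,0,0.7,0],
    [0,0,0.4,0],
    [0,0,0.1,0],
    [0,0,0,0],
    [0,0,0,0],
  ],
)

```text
time: 19.58
position: [0.4797, -0.2528, 0.1631]
eef_rot: [0.131, -3.094, 0.003]
force: [0.1, -0.6, 0.9]
grip_width: 0.0697
```

```bash
python3 -c "
from h import *
goto(.468,-.258,.075)
"
```

```text
[ 0.4797 -0.2528  0.1631] tilt [-0.045 -0.004] need cm [ 0.81 -0.42  8.85] vel 0.007
```

Request:
arm_command(
  series=[
    [0.2,-0.1,0.5,0],
    [0.3,-0.2,1,0],
    [0.2,-0.1,1.2,0],
    [0,0,1.2,0],
    [0,0,1.2,0],
    [0,0,1,0],
    [0,0,0.8,0],
    [0,0,0.5,0],
    [0,0,0.2,0],
    [0,0,0,0],
    [0,0,0,0],
  ],
)

```text
time: 20.5
position: [0.4728, -0.2614, 0.0883]
eef_rot: [0.13, -3.106, 0.015]
force: [0.5, -0.1, 0.1]
grip_width: 0.0702
```

```bash
python3 -c "
from h import *
goto(.468,-.258,.075)
c=snap('wrist','w7')
"
```

```text
[ 0.4728 -0.2614  0.0883] tilt [-0.032 -0.011] need cm [0.41 0.39 1.34] vel 0.004
```

View pics/w7.png

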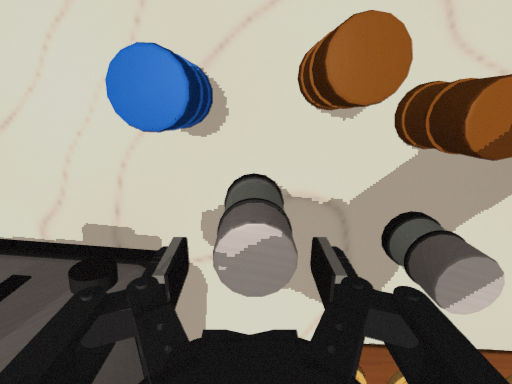

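G4's cap at (256,258) is slightly right of the jaw centre at 249, which matches the computed 4 mm shift.

Request:
arm_command(
  series=[
    [0.2,0.2,0.3,0],
    [0.2,0.2,0.4,0],
    [0,0,0.4,0],
    [0,0,0.2,0],
    [0,0,0,0],
    [0,0,0,0],
  ],
)

```text
time: 21.05
position: [0.4686, -0.2577, 0.0756]
eef_rot: [0.13, -3.109, 0.017]
force: [-0.5, -0.2, -0.9]
grip_width: 0.0705
```

Request:
arm_command(
  series=[
    [0,0,0,0],
    [0,0,0,0],
    [0,0,0,0],
    [0,0,0,0],
    [0,0,0,0],
    [0,0,0,0],
  ],
  jaw=3,
)

```text
time: 21.55
position: [0.4688, -0.2579, 0.0759]
eef_rot: [0.13, -3.11, 0.017]
force: [-0.6, -0.2, -0.5]
grip_width: 0.0425
```

Request:
arm_command(
  series=[
    [0,0,-0.4,0],
    [0,0,-0.8,0],
    [0,0,-1.4,0],
    [0,0,-2,0],
    [0,0,-2.2,0],
    [0,0,-2.2,0],
    [0,0,-2.2,0],
    [0,0,-2.2,0],
    [0,0,-1.6,0],
    [0,0,-1,0],
    [0,0,-0.4,0],
    [0,0,0,0],
  ],
)

```text
time: 22.55
position: [0.4713, -0.2543, 0.2515]
eef_rot: [0.13, -3.107, 0.014]
force: [0.0, 0.0, -2.0]
grip_width: 0.0426
```

```bash
python3 -c "
from h import *
goto(.6535,.041,.24)
"
```

```text
[ 0.4713 -0.2543  0.2515] tilt [-0.032 -0.01 ] need cm [-20.65  27.9    0.27] vel 0.014
```

Request:
arm_command(
  series=[
    [-0.6,0.8,-0.1,0],
    [-1.2,1.6,-0.1,0],
    [-1.6,2.2,-0.15,0],
    [-1.8,2.5,-0.15,0],
    [-1.9,2.6,-0.15,0],
    [-1.9,2.6,-0.15,0],
    [-1.9,2.6,-0.15,0],
    [-1.9,2.6,-0.15,0],
    [-1.9,2.6,-0.15,0],
    [-1.8,2.4,-0.15,0],
    [-1.5,2,-0.1,0],
    [-1.1,1.5,0,0],
  ],
)

```text
time: 23.55
position: [0.6405, 0.0356, 0.2427]
eef_rot: [0.112, -3.079, 0.006]
force: [-0.0, 0.5, -2.1]
grip_width: 0.0428
```

Request:
arm_command(
  series=[
    [-0.8,1,0,0],
    [-0.5,0.7,0,0],
    [-0.2,0.3,0,0],
    [0,0,0,0],
    [0,0,0,0],
  ],
)

```text
time: 23.97
position: [0.6524, 0.0694, 0.2341]
eef_rot: [0.132, -3.065, -0.003]
force: [0.3, -1.2, -2.0]
grip_width: 0.0426
```

```bash
python3 -c "
from h import *
goto(.6535,.041,.115)
"
```

```text
[0.6524 0.0694 0.2341] tilt [-0.073 -0.002] need cm [-0.74 -2.89 11.87] vel 0.01
```

Request:
arm_command(
  series=[
    [-0.2,-0.6,0.4,0],
    [-0.2,-0.9,1,0],
    [-0.2,-0.8,1.5,0],
    [-0.1,-0.4,1.8,0],
    [0,-0.1,1.8,0],
    [0,0,1.5,0],
    [0,0,1,0],
    [0,0,0.5,0],
    [0,0,0.2,0],
    [0,0,0,0],
    [0,0,0,0],
  ],
)

```text
time: 24.88
position: [0.6539, 0.0176, 0.1306]
eef_rot: [0.096, -3.067, 0.017]
force: [-0.5, 0.4, -1.0]
grip_width: 0.0428
```

```bash
python3 -c "
from h import *
goto(.6565,.041,.091)
"
```

```text
[0.6539 0.0176 0.1306] tilt [-0.073 -0.013] need cm [-0.7   2.35  3.9 ] vel 0.007
```

Request:
arm_command(
  series=[
    [-0.2,0.6,0,0],
    [-0.3,0.8,0.2,0],
    [-0.2,0.6,0.5,0],
    [0,0.2,0.7,0],
    [0,0,0.7,0],
    [0,0,0.5,0],
    [0,0,0.3,0],
    [0,0,0.1,0],
    [0,0,0,0],
    [0,0,0,0],
  ],
)

```text
time: 25.72
position: [0.6595, 0.0451, 0.0992]
eef_rot: [0.103, -3.072, 0.014]
force: [-0.8, -0.1, -1.4]
grip_width: 0.043
```

```bash
python3 -c "
from h import *
goto(.6565,.041,.0915)
"
```

```text
[0.6595 0.0451 0.0992] tilt [-0.067 -0.012] need cm [ 0.27 -0.39  0.79] vel 0.004
```

Request:
arm_command(
  series=[
    [0.1,-0.2,0.2,0],
    [0.1,-0.2,0.2,0],
    [0,0,0.2,0],
    [0,0,0.1,0],
    [0,0,0.05,0],
    [0,0,0,0],
  ],
)

```text
time: 26.22
position: [0.6576, 0.0386, 0.092]
eef_rot: [0.099, -3.074, 0.016]
force: [0.7, 1.0, -2.0]
grip_width: 0.0432
```

```bash
python3 -c "
from h import *
goto(.6565,.041,.0905)
print(state()['force'])
"
```

```text
[0.6576 0.0386 0.092 ] tilt [-0.066 -0.012] need cm [0.08 0.25 0.16] vel 0.003
[ 0.72733936  1.03964057 -2.00939635]
```

Request:
arm_command(
  series=[
    [0.1,0.2,0.05,0],
    [0,0,0.1,0],
    [0,0,0.05,0],
    [0,0,0,0],
  ],
)

```text
time: 26.55
position: [0.6566, 0.0406, 0.0905]
eef_rot: [0.099, -3.075, 0.016]
force: [0.9, -0.5, -1.4]
grip_width: 0.0432
```

Request:
arm_command(
  series=[
    [0,0,0,0],
    [0,0,0,0],
    [0,0,0,0],
    [0,0,0,0],
    [0,0,0,0],
  ],
  jaw=6.5,
)

```text
time: 26.97
position: [0.6578, 0.0414, 0.0918]
eef_rot: [0.1, -3.078, 0.015]
force: [0.1, 0.6, -0.0]
grip_width: 0.0648
```

Request:
arm_command(
  series=[
    [0,0,-0.5,0],
    [0,0,-1,0],
    [0,0,-1.5,0],
    [0,0,-2,0],
    [0,0,-2,0],
    [0,0,-2,0],
    [0,0,-1.6,0],
    [0,0,-1,0],
    [0,0,-0.4,0],
    [0,0,0,0],
  ],
)

```text
time: 27.8
position: [0.6664, 0.043, 0.2247]
eef_rot: [0.1, -3.083, 0.014]
force: [0.3, 0.3, 0.6]
grip_width: 0.065
```

```bash
python3 -c "
from h import *
goto(.489,-.1225,.2)
"
```

```text
[0.6664 0.043  0.2247] tilt [-0.056 -0.011] need cm [ 18.6  -15.34   3.65] vel 0.016
```

Request:
arm_command(
  series=[
    [0.7,-0.6,0,0],
    [1.5,-1.2,0,0],
    [2,-1.7,0,0],
    [2.2,-1.9,0,0],
    [2.2,-1.9,0,0],
    [2.2,-1.9,0,0],
    [2,-1.7,0,0],
    [1.6,-1.3,0,0],
    [1,-0.8,0,0],
    [0.5,-0.4,0,0],
    [0,0,0,0],
    [0,0,0,0],
  ],
)

```text
time: 28.8
position: [0.4969, -0.1102, 0.2267]
eef_rot: [0.096, -3.061, 0.011]
force: [-0.0, 0.4, -0.5]
grip_width: 0.0648
```

```bash
python3 -c "
from h import *
goto(.488,-.1225,.12)
c=snap('wrist','w8')
print(proj(c,[.488,-.1225,.07]))
"
```

```text
[ 0.4969 -0.1102  0.2267] tilt [-0.079 -0.01 ] need cm [ 0.12 -1.12 10.72] vel 0.019
[[238.75288639 181.7072652 ]]
```

View pics/w8.png

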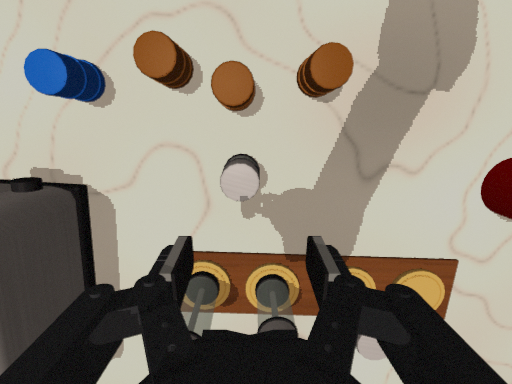

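G3's cap at (240,181) matches the prediction. I'm descending.

Request:
arm_command(
  series=[
    [0,-0.3,0.4,0],
    [0.1,-0.4,0.9,0],
    [0,-0.3,1.4,0],
    [0,-0.1,1.7,0],
    [0,0,1.7,0],
    [0,0,1.5,0],
    [0,0,1,0],
    [0,0,0.6,0],
    [0,0,0.2,0],
    [0,0,0,0],
    [0,0,0,0],
  ],
)

```text
time: 29.77
position: [0.4947, -0.1168, 0.1223]
eef_rot: [0.119, -3.062, 0.006]
force: [0.6, -0.1, 0.2]
grip_width: 0.0651
```

```bash
python3 -c "
from h import *
goto(.488,-.1215,.05)
"
```

```text
[ 0.4947 -0.1168  0.1223] tilt [-0.077 -0.007] need cm [ 0.14 -0.41  7.26] vel 0.006
```

Request:
arm_command(
  series=[
    [0,-0.15,0.4,0],
    [0.1,-0.2,0.8,0],
    [0,-0.1,1.1,0],
    [0,0,1.1,0],
    [0,0,1,0],
    [0,0,0.8,0],
    [0,0,0.6,0],
    [0,0,0.3,0],
    [0,0,0.1,0],
    [0,0,0,0],
    [0,0,0,0],
  ],
)

```text
time: 30.68
position: [0.4929, -0.1243, 0.0591]
eef_rot: [0.118, -3.073, 0.011]
force: [-0.9, 1.2, 0.5]
grip_width: 0.065
```

```bash
python3 -c "
from h import *
goto(.488,-.1215,.05)
"
```

```text
[ 0.4929 -0.1243  0.0591] tilt [-0.066 -0.01 ] need cm [0.4  0.32 0.94] vel 0.004
```

Request:
arm_command(
  series=[
    [0.2,0.15,0.2,0],
    [0.2,0.15,0.3,0],
    [0,0,0.3,0],
    [0,0,0.1,0],
    [0,0,0,0],
    [0,0,0,0],
  ],
)

```text
time: 31.18
position: [0.4885, -0.1213, 0.0508]
eef_rot: [0.119, -3.076, 0.012]
force: [-0.1, -0.6, -0.3]
grip_width: 0.0649
```

Request:
arm_command(
  series=[
    [0,0,0,0],
    [0,0,0,0],
    [0,0,0,0],
    [0,0,0,0],
    [0,0,0,0],
    [0,0,0,0],
  ],
  jaw=3,
)

```text
time: 31.68
position: [0.4887, -0.1214, 0.0512]
eef_rot: [0.119, -3.076, 0.012]
force: [-0.7, -0.7, -0.5]
grip_width: 0.0433
```

Request:
arm_command(
  series=[
    [0,0,-0.4,0],
    [0,0,-0.8,0],
    [0,0,-1.4,0],
    [0,0,-2,0],
    [0,0,-2.2,0],
    [0,0,-2.2,0],
    [0,0,-2.2,0],
    [0,0,-2.2,0],
    [0,0,-1.6,0],
    [0,0,-1,0],
    [0,0,-0.4,0],
    [0,0,0,0],
  ],
)

```text
time: 32.68
position: [0.4969, -0.1193, 0.2264]
eef_rot: [0.118, -3.073, 0.011]
force: [-0.6, -0.4, -2.4]
grip_width: 0.043
```

```bash
python3 -c "
from h import *
goto(.651,.1405,.22)
"
```

```text
[ 0.4969 -0.1193  0.2264] tilt [-0.066 -0.009] need cm [-17.36  24.72  -0.62] vel 0.013
```

Request:
arm_command(
  series=[
    [-0.6,0.7,-0.1,0],
    [-1.1,1.3,-0.1,0],
    [-1.6,1.9,-0.1,0],
    [-1.8,2.1,-0.1,0],
    [-1.9,2.2,-0.1,0],
    [-1.9,2.2,-0.1,0],
    [-1.9,2.2,-0.1,0],
    [-1.9,2.2,-0.1,0],
    [-1.7,2,-0.1,0],
    [-1.4,1.7,0,0],
    [-1,1.3,0,0],
    [-0.6,0.8,0,0],
  ],
)

```text
time: 33.68
position: [0.6546, 0.1128, 0.2053]
eef_rot: [0.108, -3.044, 0.008]
force: [-1.1, 0.7, -2.0]
grip_width: 0.0429
```

Request:
arm_command(
  series=[
    [-0.3,0.4,0,0],
    [-0.1,0.2,0,0],
    [0,0,0,0],
    [0,0,0,0],
  ],
)

```text
time: 34.02
position: [0.6563, 0.1225, 0.2002]
eef_rot: [0.114, -3.035, 0.008]
force: [0.8, -1.4, -1.3]
grip_width: 0.0432
```

```bash
python3 -c "
from h import *
goto(.651,.1405,.1)
"
```

```text
[0.6563 0.1225 0.2002] tilt [-0.104 -0.009] need cm [-0.66  1.85 10.  ] vel 0.011
```

Request:
arm_command(
  series=[
    [-0.2,0.5,0.3,0],
    [-0.2,0.6,0.7,0],
    [-0.2,0.5,1.2,0],
    [-0.1,0.2,1.5,0],
    [0,0,1.6,0],
    [0,0,1.4,0],
    [0,0,1,0],
    [0,0,0.6,0],
    [0,0,0.2,0],
    [0,0,0,0],
    [0,0,0,0],
  ],
)

```text
time: 34.93
position: [0.652, 0.1375, 0.1075]
eef_rot: [0.103, -3.035, 0.012]
force: [-0.7, 0.1, -1.6]
grip_width: 0.0428
```

```bash
python3 -c "
from h import *
goto(.653,.1405,.066)
"
```

```text
[0.652  0.1375 0.1075] tilt [-0.104 -0.011] need cm [-0.56  0.31  4.12] vel 0.004
```

Request:
arm_command(
  series=[
    [-0.2,0.1,0.3,0],
    [-0.2,0.1,0.6,0],
    [-0.1,0.1,0.7,0],
    [0,0,0.7,0],
    [0,0,0.5,0],
    [0,0,0.3,0],
    [0,0,0.1,0],
    [0,0,0,0],
    [0,0,0,0],
  ],
)

```text
time: 35.68
position: [0.6556, 0.1411, 0.0739]
eef_rot: [0.102, -3.04, 0.01]
force: [-0.7, -0.3, -1.4]
grip_width: 0.0432
```

```bash
python3 -c "
from h import *
goto(.653,.1405,.0655)
"
```

```text
[0.6556 0.1411 0.0739] tilt [-0.099 -0.01 ] need cm [ 0.18 -0.04  0.87] vel 0.003
```

Request:
arm_command(
  series=[
    [0.1,0,0.2,0],
    [0.1,0,0.2,0],
    [0,0,0.2,0],
    [0,0,0.1,0],
    [0,0,0,0],
    [0,0,0,0],
  ],
)

```text
time: 36.18
position: [0.6532, 0.1409, 0.0675]
eef_rot: [0.102, -3.042, 0.01]
force: [-0.3, -0.7, -1.7]
grip_width: 0.0425
```

Request:
arm_command(
  series=[
    [0,0,0.05,0],
    [0,0,0.05,0],
    [0,0,0,0],
  ],
)

```text
time: 36.43
position: [0.6533, 0.1409, 0.0667]
eef_rot: [0.102, -3.043, 0.01]
force: [0.1, -0.4, -1.6]
grip_width: 0.043
```

Request:
arm_command(
  series=[
    [0,0,0.05,0],
    [0,0,0.05,0],
    [0,0,0,0],
  ],
)

```text
time: 36.68
position: [0.6535, 0.141, 0.066]
eef_rot: [0.102, -3.043, 0.01]
force: [0.5, 1.0, -1.2]
grip_width: 0.0426
```

Request:
arm_command(
  series=[
    [0,0,0,0],
    [0,0,0,0],
    [0,0,0,0],
    [0,0,0,0],
    [0,0,0,0],
  ],
  jaw=6.5,
)

```text
time: 37.1
position: [0.6546, 0.1413, 0.0674]
eef_rot: [0.102, -3.046, 0.008]
force: [0.5, -0.4, -0.4]
grip_width: 0.0652
```

Request:
arm_command(
  series=[
    [0,0,-0.5,0],
    [0,0,-1,0],
    [0,0,-1.6,0],
    [0,0,-2,0],
    [0,0,-2,0],
    [0,0,-2,0],
    [0,0,-2,0],
    [0,0,-2,0],
    [0.5,0,-1.6,0],
    [1,0,-1,0],
    [1.5,0,-0.4,0],
    [2,0,0,0],
  ],
)

```text
time: 38.1
position: [0.6236, 0.1391, 0.2492]
eef_rot: [0.1, -3.057, 0.006]
force: [0.1, 0.1, 0.2]
grip_width: 0.0652
```

Request:
arm_command(
  series=[
    [2.5,0,0,0],
    [2.5,0,0,0],
    [2.5,0,0,0],
    [2,0,0,0],
    [1.5,0,0,0],
    [0.8,0,0,0],
    [0,0,0,0],
    [0,0,0,0],
    [0,0,0,0],
  ],
)

```text
time: 38.85
position: [0.5004, 0.1315, 0.2699]
eef_rot: [0.102, -3.072, 0.001]
force: [0.4, -0.9, -0.1]
grip_width: 0.065
```

```bash
python3 - <<'E'
from h import *
goto(.5,.14,.25)
t=snap('top','t9'); s=snap('scene','s9')
G=[(.651,.1405,.07),(.6538,.0413,.095),(.6555,-.0685,.12),(.6573,-.168,.145)]
out=[]
for c,(x0,y0,x1,y1) in((t,(180,90,350,160)),(s,(235,110,345,280))):
    k=4 if c is t else 3
    a=cv2.resize(cv2.convertScaleAbs(c['pixels'][:,:,::-1],alpha=1.6),None,fx=k,fy=k,interpolation=2)
    for x,y,h in G:
        th=np.linspace(0,6.28,40)
        for r,z in((.022,h+.014),(.024,.014)):
            P=(proj(c,np.c_[x+r*np.cos(th),y+r*np.sin(th),0*th+z])*k+k/2).astype(int)
            cv2.polylines(a,[P],True,(0,255,0) if z>.02 else (255,0,255),1)
    out.append(a[y0*k:y1*k,x0*k:x1*k])
w=max(o.shape[1] for o in out)
out=[cv2.copyMakeBorder(o,0,0,0,w-o.shape[1],0) for o in out]
im=np.vstack(out); f=min(1,600/im.shape[0]); cv2.imwrite('pics/fin.png',cv2.resize(im,None,fx=f,fy=f,interpolation=3))
E
```

```text
[0.5004 0.1315 0.2699] tilt [-0.068 -0.003] need cm [-0.15  0.85  1.99] vel 0.021
```

View pics/fin.png

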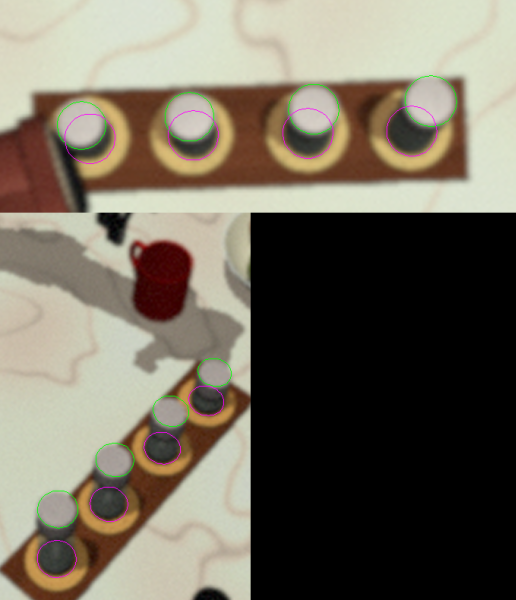

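The overlays of the expected outlines match all four caps and feet in both views to within a few millimetres, the grinders stand upright, and the mug is unmoved. I'm handing in.

```bash
python3 -c "
from h import *
print(close_job())"
```

```text
the job is handed in; nothing more can be done
None
```

All four grinders are on their coasters, and I handed the job in at about 39 s, well under the 112 s limit. The toaster stands at the right end (y < 0), so the tallest went on coaster_d, the second on c, the third on b and the shortest on a.

- **Placement:** in the last top and scene pictures, the outlines I drew at the coaster centres matched all four caps and feet to within a few mm. All stood upright and released, with the gripper clear of them.
- **Mug and look-alikes:** the mug stands upright and was never touched, though I checked its position only by eye. I never reached for the blue, brown or black look-alikes.
- **Disagreements:** the cameras differed by about 2–5 mm on positions. The tool's tilt drifted up to 0.1 rad over the run, so I shifted the last three placings a few mm to allow for it. I estimate the grinders leaned at most about 0.05 rad as they touched down, and they settled upright when released.

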